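# Put the moka pot on the small ring and hold the hob's key switch on

### The arm

A 6-joint arm with a two-finger parallel gripper is mounted at the origin on the work surface. World frame = base frame: x ahead of the robot, y to its left, z up, the work surface at z = 0. Lengths are in m, angles in rad, forces in N, time in s.
With the tool pointing down it reaches from about 0.375 to 0.75 m from the base axis. Payload 9 kg.
Tool frame: the origin (TCP) lies between the finger pads; the fingertips stand 25 mm ahead of it and the grasp point (between the pads) lies 6 mm ahead of it; z points along the fingers, y is the line along which they close (so a half turn about z gives the same grasp; the last joint's range is limited). The gripper opens to 85 mm and grips with 20 to 120 N. Pads are 22 mm wide; open, the fingers measure 114 mm over their backs; the gripper's body (76 mm by 85 mm) begins 54 mm behind the grasp point. The pads swing forward as they close: fully open they stand 13 mm farther back than shut.
Start: joints at [-1.493, 0.104, 0.097, 1.564, 0, 1.353], TCP at [0.175, -0.574, 0.256] pointing down, gripper open.
Joint ranges: [-2.99, 2.99], [-0.84, 1.86], [-1.1, 1.16], [-1.84, 2.11], [-1.51, 1.56], [-3.14, 3.14]. Speed limits (rad/s): [2.22, 2.22, 2.57, 3.14, 3.14, 3.14].

### API

Orientations are given as a rotation vector (axis times angle).
In Python, from rig import r gives the robot as it stands.
- The arm moves only by the tool jog_arm, never from a script. Its argument "targets" is a list of rows, each a list of 3 entries, a list of its own where there are three numbers: the gripper's target within -1 to 1 (fully open at 1, half-way at 0, shut at -1), then the shift along the tool's x, y, z in cm, then the turn about the tool's z in degrees. In form: [[hand, [x, y, z], spin], ...]. A call has 1 to 12 rows; each row shifts and turns the commanded pose from where the row before left it, along the tool's axes as they then stand; what a row does not reach is not made up. A row lasts 1/8 s, in which the tool goes at most 62.5 mm and 10.7 degrees, less where a joint would pass 70% of its speed; a pose out of reach is approached as far as the arm can. A call with a gripper value outside its range is refused whole. The fingers move at their own pace and stop on an object; the grip force is fixed at half the most. Time passes only in rows, so rows that do not move let the fingers close. It gives the time, the measured TCP pose, the force, the opening and the grip force at its end, in the units of the state.
- r.read_state(): the state, without advancing time (a new reading comes with each control period).
- r.camera(name): name is "side" or "top"; returns a dict with "img" (480x640x3 uint8, red, green, blue), "fx", "fy", "cx", "cy" (pixels), "k1" (the pictures are not rectified: a ray, as slopes to the right and down, at radius r is drawn at 1 + k1 r^2 times it, then the intrinsics apply), "eye" and "rotation" of the camera in the world. Camera axes: x right, y up, looking along -z (the intrinsics and any distortion apply to the point x, -y, -z); pixel columns grow to the right and rows downward; lengths in m; the calibration is good to about 2 mm. A picture is of the moment at which its call begins. There is no depth.
- r.sign_off(): hands the job in; it is judged then, once.
The state is a dict: "time_s": time; "q": joint angles; "qvel": joint speeds; "joint_torque": joint torques, N m; "tcp_pos": TCP position; "eef_rot": TCP orientation; "ft_force": force on the tool from outside, world axes, zero at the start; "torque": the same for the moment, N m; "width": finger opening in m; "grasp_force": force on a finger pad.
Only numpy, scipy, OpenCV 4.12 (cv2) and the standard library are available. Lean on these libraries where they do the work, as an engineer would, in place of code of your own. Each camera call takes 0.05 s, during which the arm holds its last target. There are 200 camera calls.

### The job

Slide the moka pot across the hob, without lifting or tipping it, from the large ring until it stands inside the small single ring, and let go of it. Then take the key from its wooden rest, push it past the stiff pins of the hob's key switch until its collar is fully home, and only then turn it a quarter turn clockwise, as far as it goes. The switch springs back, so finish while still holding the key turned, and leave the sugar jar, tumbler, milk jug and spoon where they are.

Things in the scene. Friction and masses are not known exactly. Their poses are not given: they have to be found in the camera images.
- hob: Fixed two-ring hob, 280 mm deep (its x) by 440 mm wide (its y), top 50 mm above the table. Origin: centre of its underside; x points away from its front edge. The rear 210 mm is smooth black glass with both rings printed on it; the front 70 mm is a steel strip at the same height with the key switch in its middle, 106 mm in front of the hob's centre. Its yaw varies by 0.15 rad.
- ring_big: Start ring: two concentric grey circles printed flat on the glass, 170 and 136 mm in diameter. Origin: its centre, on the glass. It may be on the left or the right: 100 mm either side of the hob's middle and 30 mm behind it.
- ring_small: Goal ring: one single grey circle printed flat on the glass, 120 mm in diameter. Origin: its centre, on the glass (50 mm above the table). 200 mm beside the big ring.
- pot: Black eight-sided moka pot, 120 mm tall, 0.3 to 0.6 kg. Origin: centre of its base; z up. Base 84 mm across, tapering to a 65 mm waist at 44 mm height; above it a near straight upper chamber, 65 to 68 mm across, up to 92 mm; wooden knob 18 mm wide on the axis from 100 to 120 mm. Handle along its +x to 74 mm from the axis (14 mm wide, 36 to 90 mm high); spout along -x to 49 mm.
- key: Key, 67 mm long, 40 g, upright, blade down in its rest. Origin: blade tip; z up the shank. Steel blade 24 mm long, 5 mm thick (its x), 14 mm wide (its y), lowest 7 mm tapering to 2.4 by 10 mm; round collar 22 mm in diameter from 24 to 28 mm up; neck 18 mm wide; flat black bow from 35 to 67 mm, 8 mm thick (x), 32 mm wide (y). Half a turn about z makes no difference.
- key_rest: Fixed dark wooden block 64 x 64 x 32 mm with a through slot in the middle (16 x 7 mm, long way along its y) in which the key stands; the collar sits on its top. Origin: centre of its underside. It stands on the table to the left or to the right of the hob.
- slot (a point): Centre of the keyway's mouth in the top face of the switch's round steel cylinder (34 mm wide), 10 mm above the hob. Turns with the cylinder; z up. Keyway 15.5 mm long (this y, along the hob's y at rest), 6.5 mm wide (x), 30 mm deep. Sticky sprung pins 10 and 18 mm down grip the blade: 5 to 12 N of push gets past. Fully home the collar lies on this face, blade tip 24 mm below.
- cylinder (a joint): Turn of the switch cylinder in rad: 0 at rest, growing clockwise seen from above, up to the stop at 1.57. A return spring (about 0.02 Nm at 0, 0.07 Nm at the stop) turns it back when let go. The key has about 0.1 rad of play in the keyway.
- sugar: White sugar jar, 68 mm in diameter, 90 mm tall, loose bystander on the other side of the hob from the key. Origin: centre of its base.
- tumbler: Glass tumbler, 72 mm in diameter, 85 mm tall, loose bystander behind on the left. Origin: centre of its base.
- jug: Steel milk jug, 72 mm in diameter, 90 mm tall, loose bystander behind on the right. Origin: centre of its base.
- spoon: Brass spoon, 145 mm long, lying left of the middle between the robot and the hob, loose bystander, 8 mm high. Origin: the middle of its underside.

How it is judged:
By the outcome, as a careful person would: the job done as asked, in the order asked, and still so for the second after the job is handed in, while the arm keeps its last pose, push and grip.
It also fails if it takes over 69 s, if anything falls off the work surface, if the arm or the gripper's body presses on something with over 40 N, if the wrist force passes 120 N, or if a joint passes its speed limit or range.

## Working session

There is one attempt and no reset: what is moved stays moved. The work goes in short steps, Python scripts to look and compute and a tool call to move; the robot and the scene stay as the last step left them, time stands still between calls to the robot, and variables do not carry over. Pictures are saved under pics/ and viewed, at most 10 in all, crops included, and the job is handed in when it is done.

Besides the shell and the picture viewer there is one more tool, called as name(argument=value, ...) on one line, values as JSON. jog_arm: Moves the arm, as the interface text tells. Its arguments: {"type":"object","properties":{"targets":{"type":"array","items":{"type":"array"}}},"required":["targets"]}

```bash
mkdir -p pics; ls
python3 - <<'E'
from rig import r
import cv2,pickle
s=r.read_state(); print(s)
for n in("top","side"):
    c=r.camera(n); pickle.dump(c,open(f"pics/{n}0.pkl","wb")); cv2.imwrite(f"pics/{n}0.png",c["img"][:,:,::-1]); print({k:v for k,v in c.items() if k!="img"})
E
```

```text
pics
{'time_s': 0.0, 'q': array([-1.49266901e+00,  1.04703054e-01,  9.64761829e-02,  1.56389019e+00,
        3.27690683e-05,  1.35310600e+00]), 'qvel': array([ 0.00079986,  0.00037331,  0.00103872,  0.00089973,  0.00073095,
       -0.0007201 ]), 'joint_torque': array([-1.47643677e-04, -5.56937921e+01,  5.03643107e+01,  1.71237846e-02,
       -3.26371610e-04, -1.44920769e-06]), 'tcp_pos': array([ 0.17491353, -0.57363337,  0.25552391]), 'eef_rot': array([-3.10599004e+00, -4.62782992e-01, -1.95918269e-04]), 'ft_force': array([ 0.51360154, -0.74233635, -0.30271258]), 'torque': array([-0.00016245, -0.01272878,  0.03449494]), 'grasp_force': 0.0, 'width': 0.08537328844036686}
{'fx': 585.1755792730715, 'fy': 585.1755792730715, 'cx': 322.15962088339165, 'cy': 243.10879197126354, 'k1': -0.13610407362326274, 'eye': array([ 0.32196799, -0.01478269,  1.21431016]), 'rotation': array([ 0.13823689, -0.1192582 , -1.55674779])}
{'fx': 485.94299495908564, 'fy': 485.94299495908564, 'cx': 319.68231925947794, 'cy': 245.97939200204007, 'k1': -0.04358755335207061, 'eye': array([-0.00607608,  0.61050107,  0.87257057]), 'rotation': array([ 0.36084614, -0.93293235, -2.2654226 ])}
```

View pics/top0.png

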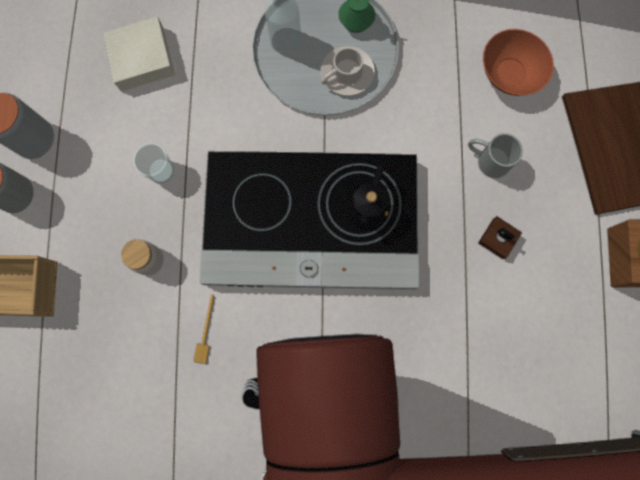

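View pics/side0.png

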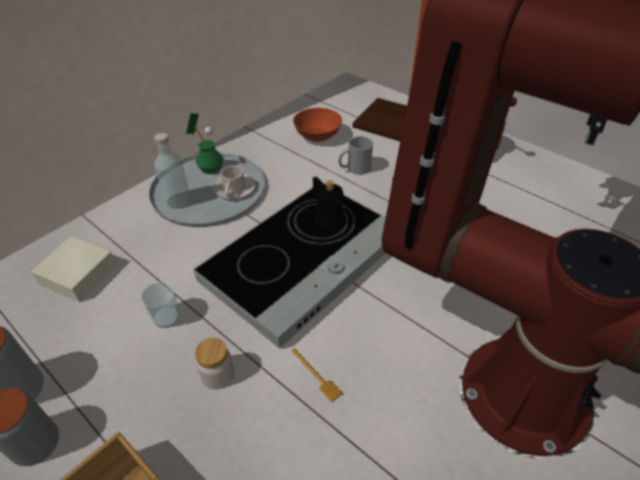

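The top view shows the small ring at about (262,202), the big ring at (360,204), the knob at (372,197), the switch at (309,268), the key rest at (501,238), and the hob corners at about (208,152), (416,153), (419,287) and (201,285). The arm hides the key in the side view. Next I'll measure these and take an enlarged crop.

```bash
cat > h.py <<'E'
import numpy as np,cv2,pickle
from scipy.spatial.transform import Rotation as R
def ray(c,uv):
    uv=np.atleast_2d(np.asarray(uv,float)); K=np.array([[c["fx"],0,c["cx"]],[0,c["fy"],c["cy"]],[0,0,1]])
    p=cv2.undistortPointsIter(uv[:,None],K,np.array([c["k1"],0,0,0,0.]),None,None,(3,50,1e-10))[:,0]
    return np.c_[p[:,0],-p[:,1],-np.ones(len(p))]@R.from_rotvec(c["rotation"]).as_matrix().T
def onz(c,uv,z):
    d=ray(c,uv); return c["eye"]+d*((z-c["eye"][2])/d[:,2])[:,None]
def proj(c,P):
    q=(np.atleast_2d(P)-c["eye"])@R.from_rotvec(c["rotation"]).as_matrix(); x,y=q[:,0]/-q[:,2],-q[:,1]/-q[:,2]
    k=1+c["k1"]*(x*x+y*y); return np.c_[c["fx"]*x*k+c["cx"],c["fy"]*y*k+c["cy"]]
def circ(P):
    A=np.c_[2*P[:,:2],np.ones(len(P))]; s=np.linalg.lstsq(A,(P[:,:2]**2).sum(1),rcond=None)[0]
    return s[:2],np.sqrt(s[2]+s[:2]@s[:2])
def crop(c,x0,y0,x1,y1,k,name): cv2.imwrite(name,cv2.resize(c["img"][y0:y1,x0:x1,::-1],None,fx=k,fy=k,interpolation=cv2.INTER_CUBIC))
E
python3 - <<'E'
from h import *
c=pickle.load(open("pics/top0.pkl","rb")); im=c["img"]; g=im.mean(2)
print("corners",onz(c,[(208,152),(416,153),(419,287),(201,285)],.05).round(4).tolist())
# small ring: bright pixels in black glass
m=np.zeros(g.shape,bool); m[165:240,225:300]=g[165:240,225:300]>45
v,u=np.nonzero(m); P=onz(c,np.c_[u,v],.05); print("small",len(u),circ(P))
m=np.zeros(g.shape,bool); m[160:247,313:406]=g[160:247,313:406]>45
v,u=np.nonzero(m); P=onz(c,np.c_[u,v],.05); d=np.hypot(*(P[:,:2]-onz(c,(360,204),.05)[0,:2]).T); o=(d>.077)&(d<.093); print("big",o.sum(),circ(P[o]))
# glass/steel boundary line
glass=[(u,v) for u in range(215,410,5) for v in [245+np.argmax(np.diff(g[245:260,u]))+.5]]
G=onz(c,glass,.05); print("edge fit x=a*y+b",np.polyfit(G[:,1],G[:,0],1))
k=(im[...,0].astype(int)-im[...,2]>50); k[:185]=0;k[212:]=0;k[:,:360]=0;k[:,388:]=0
v,u=np.nonzero(k); print("knob px",len(u),u.mean(),v.mean(),onz(c,(u.mean(),v.mean()),.17))
a=np.hstack([cv2.resize(im[y0:y0+80,x0:x0+80],None,fx=5,fy=5,interpolation=cv2.INTER_CUBIC) for x0,y0 in((462,200),(335,160))])
b=cv2.resize(im[250:290,269:349],None,fx=5,fy=5,interpolation=cv2.INTER_CUBIC)
cv2.imwrite("pics/c1.png",np.vstack([a,np.hstack([b,b*0])])[:,:,::-1])
E
```

```text
corners [[0.7059, 0.2416, 0.05], [0.7066, -0.1927, 0.05], [0.4277, -0.194, 0.05], [0.4272, 0.2431, 0.05]]
small 477 (array([0.60015435, 0.12594211]), np.float64(0.05841653192559579))
big 503 (array([ 0.59837415, -0.07396857]), np.float64(0.08325622050645878))
edge fit x=a*y+b [0.00841846 0.4979071 ]
knob px 65 371.12307692307695 196.12307692307692 [[ 0.58315802 -0.09002932  0.17      ]]
```

View pics/c1.png

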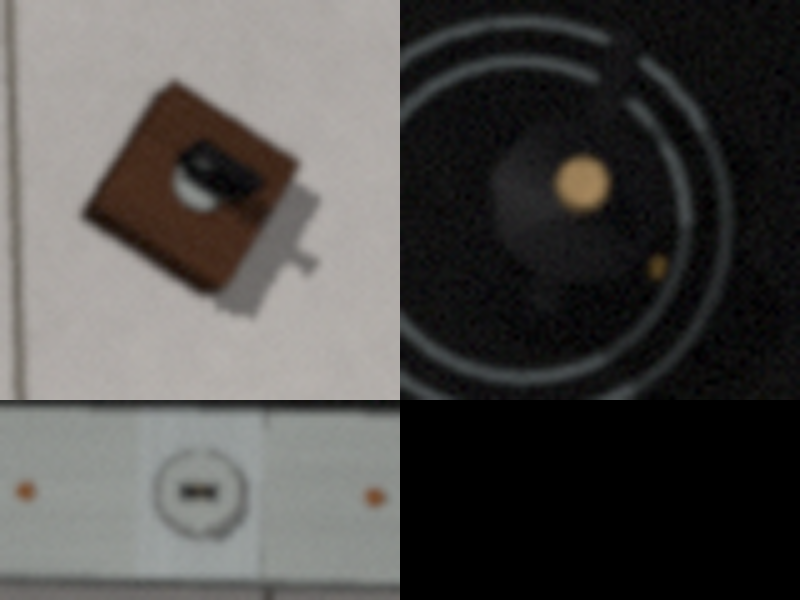

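The crops show the key bow's top at about crop (222,168), running along the direction (68,35), and the keyway centre at crop (198,91). The pot's handle blocks the rings at crop (624,50) and (613,88) in the right-hand panel, so it points away from the robot.

Run:
```python
from h import *
c=pickle.load(open("pics/top0.pkl","rb")); im=c["img"].astype(int)
A=lambda x0,y0,pts:[(x0+(a+.5)/5-.5,y0+(b+.5)/5-.5) for a,b in pts]
print("slot",onz(c,A(269,250,[(198,91)]),.06))
pot=np.array([.5832,-.09])
for z in(.10,.14):
    H=onz(c,A(335,160,[(224,50),(213,88)]),z)[:,:2]-pot; print("handle",z,H.round(3).tolist(),np.arctan2(H[:,1],H[:,0]))
# rest: brown mask hull
m=((im[...,0]-im[...,2]>18)&(im.mean(2)<110)).astype(np.uint8); m[:200]=0;m[275:]=0;m[:,:470]=0;m[:,535:]=0
cn=max(cv2.findContours(m,0,2)[0],key=cv2.contourArea); print(cv2.boundingRect(cn))
P=onz(c,A(462,200,[(172,80),(298,162),(213,278),(85,210)]),.032); print("rest",P.round(4).tolist(),P.mean(0),np.linalg.norm(np.diff(P,axis=0),axis=1))
e=P[1]-P[0];e2=P[2]-P[3]; print("yaw along key width",np.arctan2(e[1],e[0]),np.arctan2(e2[1],e2[0]),np.arctan2(*(P[3]-P[0])[[1,0]]),np.arctan2(*(P[2]-P[1])[[1,0]]))
k=np.zeros(m.shape,np.uint8); k[222:245,492:518]=(im[222:245,492:518].max(2)<42)
cn=max(cv2.findContours(k,0,2)[0],key=cv2.contourArea); r=cv2.minAreaRect(cn);print("dark bow",r)
B=onz(c,A(462,200,[(190,150),(262,185),(222,168)]),.075);print("bow top",B.round(4).tolist(),np.arctan2(*(B[1]-B[0])[[1,0]]))
col=onz(c,A(462,200,[(200,182)]),.036);print(col)
print("pred px of bow top centre if key at rest centre",proj(c,np.r_[P.mean(0)[:2],.075]))
```

```text
slot [[0.46316528 0.02747326 0.06      ]]
handle 0.1 [[0.072, -0.022], [0.056, -0.017]] [-0.29438171 -0.29877958]
handle 0.14 [[0.06, -0.018], [0.045, -0.014]] [-0.29657656 -0.30262846]
(480, 217, 41, 41)
rest [[0.5792, -0.3609, 0.032], [0.5451, -0.4132, 0.032], [0.496, -0.375, 0.032], [0.5239, -0.3221, 0.032]] [ 0.53605654 -0.36779926  0.032     ] [0.06247351 0.06220384 0.05980574]
yaw along key width -2.1498747519947323 -2.056820694915724 2.529354069992122 2.4793501200096113
dark bow ((506.576904296875, 234.8845672607422), (19.691856384277344, 8.043152809143066), 33.690067291259766)
bow top [[0.5413, -0.3545, 0.075], [0.5274, -0.3835, 0.075], [0.5342, -0.3673, 0.075]] -2.019437847413945
[[ 0.53544139 -0.36984554  0.036     ]]
pred px of bow top centre if key at rest centre [[506.18604419 232.26885234]]
```

```bash
cat >> h.py <<'E'
def plan(goal,yaw,n,s,dy=None):
    """n equal rows from the present pose to TCP goal and tool-x yaw (rad); tool pointing down"""
    M=R.from_rotvec(s["eef_rot"]).as_matrix(); y0=np.arctan2(M[1,0],M[0,0])
    dy=(yaw-y0+np.pi)%(2*np.pi)-np.pi if dy is None else dy
    d=(np.array(goal)-s["tcp_pos"])/n*100
    print("pos",s["tcp_pos"].round(4),"yaw",y0.round(4),"tilt",M[:,2].round(3),"q",s["q"].round(3),"t",s["time_s"])
    for i in range(n):
        a=y0+dy*i/n; print([round(d[0]*np.cos(a)+d[1]*np.sin(a),2),round(d[0]*np.sin(a)-d[1]*np.cos(a),2),round(-d[2],2)],round(-np.degrees(dy/n),2))
E
python3 - <<'E'
from h import *; from rig import r
plan([.583,-.09,.255],2.844,15,r.read_state(),2.548)
E
```

```text
pos [ 0.1749 -0.5737  0.2556] yaw 0.2958 tilt [-0.     0.001 -1.   ] q [-1.493  0.105  0.097  1.564 -0.     1.353] t 0.1
[np.float64(3.54), np.float64(-2.29), np.float64(0.0)] -9.73
[np.float64(3.88), np.float64(-1.66), np.float64(0.0)] -9.73
[np.float64(4.1), np.float64(-0.98), np.float64(0.0)] -9.73
[np.float64(4.21), np.float64(-0.27), np.float64(0.0)] -9.73
[np.float64(4.2), np.float64(0.44), np.float64(0.0)] -9.73
[np.float64(4.06), np.float64(1.15), np.float64(0.0)] -9.73
[np.float64(3.81), np.float64(1.82), np.float64(0.0)] -9.73
[np.float64(3.45), np.float64(2.43), np.float64(0.0)] -9.73
[np.float64(2.98), np.float64(2.98), np.float64(0.0)] -9.73
[np.float64(2.44), np.float64(3.44), np.float64(0.0)] -9.73
[np.float64(1.82), np.float64(3.81), np.float64(0.0)] -9.73
[np.float64(1.15), np.float64(4.06), np.float64(0.0)] -9.73
[np.float64(0.45), np.float64(4.2), np.float64(0.0)] -9.73
[np.float64(-0.27), np.float64(4.21), np.float64(0.0)] -9.73
[np.float64(-0.98), np.float64(4.1), np.float64(0.0)] -9.73
```

jog_arm(targets=[[1,[3.5,-2.3,0],-9.7],[1,[3.9,-1.7,0],-9.7],[1,[4.1,-1,0],-9.7],[1,[4.2,-0.3,0],-9.7],[1,[4.2,0.4,0],-9.7],[1,[4.1,1.1,0],-9.7],[1,[3.8,1.8,0],-9.7],[1,[3.4,2.4,0],-9.7],[1,[3,3,0],-9.7],[1,[2.4,3.4,0],-9.7],[1,[1.8,3.8,0],-9.7],[1,[1.1,4.1,0],-9.7]])

```text
time_s: 1.6
tcp_pos: [0.5018, -0.1865, 0.256]
eef_rot: [-1.236, -2.888, 0.0]
ft_force: [-0.3, -0.9, 1.2]
width: 0.0857
grasp_force: 0.0
```

jog_arm(targets=[[1,[0.4,4.2,0],-9.7],[1,[-0.3,4.2,0],-9.7],[1,[-1,4.1,0],-9.7],[1,[0,0,0],0],[1,[0,0,0],0],[1,[0,0,0],0]])

```text
time_s: 2.35
tcp_pos: [0.5837, -0.0932, 0.2563]
eef_rot: [-0.483, -3.104, 0.0]
ft_force: [0.7, 0.2, -0.1]
width: 0.0855
grasp_force: 0.0
```

Run:
```python
from h import *; from rig import r
plan([.583,-.09,.132],2.844,6,r.read_state())
for n in("side","top"):
    c=r.camera(n); pickle.dump(c,open(f"pics/{n}1.pkl","wb"))
    if n=="side": crop(c,160,60,480,300,2.5,"pics/s1.png")
```

```text
pos [ 0.5837 -0.0932  0.2563] yaw 2.8332 tilt [-0. -0. -1.] q [-0.379  0.077  0.069  1.563 -0.    -0.071] t 2.35
[np.float64(0.03), np.float64(0.05), np.float64(2.07)] -0.1
[np.float64(0.03), np.float64(0.05), np.float64(2.07)] -0.1
[np.float64(0.03), np.float64(0.05), np.float64(2.07)] -0.1
[np.float64(0.03), np.float64(0.05), np.float64(2.07)] -0.1
[np.float64(0.03), np.float64(0.05), np.float64(2.07)] -0.1
[np.float64(0.03), np.float64(0.05), np.float64(2.07)] -0.1
```

View pics/s1.png

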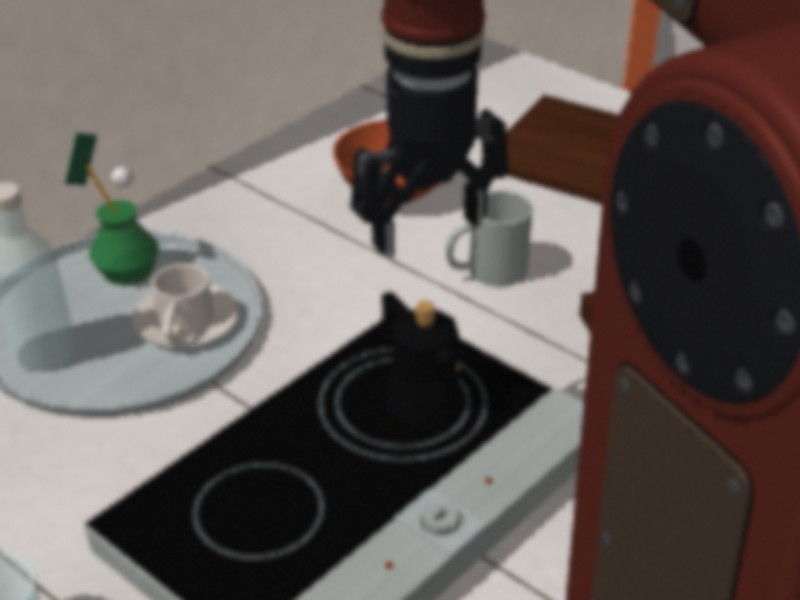

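The side view shows the open gripper above the pot, with one finger on each side of it. The knob is at crop (425,314), full-frame (330,185.6). I'll check that against the top-view position.

Run:
```python
from h import *
c=pickle.load(open("pics/side1.pkl","rb")); im=c["img"].astype(int)
k=(im[...,0]-im[...,2]>50); k[:178]=0;k[195:]=0;k[:,:322]=0;k[:,337:]=0
v,u=np.nonzero(k); print(len(u),u.mean(),v.mean(),proj(c,[.5832,-.09,.16]),onz(c,(u.mean(),v.mean()),.16),onz(c,(u.mean(),v.mean()),.165))
```

```text
51 329.2549019607843 184.2941176470588 [[331.05696703 184.54497174]] [[ 0.58704396 -0.08792201  0.16      ]] [[ 0.58288213 -0.08302128  0.165     ]]
```

jog_arm(targets=[[1,[0.1,0.4,2],-0.6],[1,[0,0,2.5],0],[1,[0,0,2.5],0],[1,[0,0,2],0],[1,[0,0,1.5],0],[1,[0,0,1.0],0],[1,[0,0,0.8],0],[1,[0,0,0],0]])

```text
time_s: 3.45
tcp_pos: [0.5843, -0.0882, 0.133]
eef_rot: [-0.463, -3.107, 0.0]
ft_force: [-0.3, -0.2, -0.7]
width: 0.0854
grasp_force: 0.0
```

jog_arm(targets=[[-0.2,[0,0,0],0],[-0.2,[0,0,0],0],[-0.2,[0,0,0],0],[-0.2,[0,0,0],0],[-0.2,[0,0,0],0]])

```text
time_s: 4.08
tcp_pos: [0.585, -0.0887, 0.1347]
eef_rot: [0.463, 3.106, -0.001]
ft_force: [-2.3, -1.6, 5.7]
width: 0.0662
grasp_force: 66.9
```

Run:
```python
from h import *; from rig import r
plan([.60015+.0008,.126+.002,.1335],2.844,12,r.read_state(),0)
c=r.camera("side"); pickle.dump(c,open("pics/side2.pkl","wb")); crop(c,240,100,400,220,5,"pics/s2.png")
```

```text
pos [ 0.585  -0.0887  0.1347] yaw 2.8456 tilt [ 0.002 -0.001 -1.   ] q [-3.71e-01  8.90e-02 -1.39e-01  1.34e+00 -1.00e-03 -7.50e-02] t 4.075
[np.float64(0.4), np.float64(1.77), np.float64(0.01)] -0.0
[np.float64(0.4), np.float64(1.77), np.float64(0.01)] -0.0
[np.float64(0.4), np.float64(1.77), np.float64(0.01)] -0.0
[np.float64(0.4), np.float64(1.77), np.float64(0.01)] -0.0
[np.float64(0.4), np.float64(1.77), np.float64(0.01)] -0.0
[np.float64(0.4), np.float64(1.77), np.float64(0.01)] -0.0
[np.float64(0.4), np.float64(1.77), np.float64(0.01)] -0.0
[np.float64(0.4), np.float64(1.77), np.float64(0.01)] -0.0
[np.float64(0.4), np.float64(1.77), np.float64(0.01)] -0.0
[np.float64(0.4), np.float64(1.77), np.float64(0.01)] -0.0
[np.float64(0.4), np.float64(1.77), np.float64(0.01)] -0.0
[np.float64(0.4), np.float64(1.77), np.float64(0.01)] -0.0
```

View pics/s2.png

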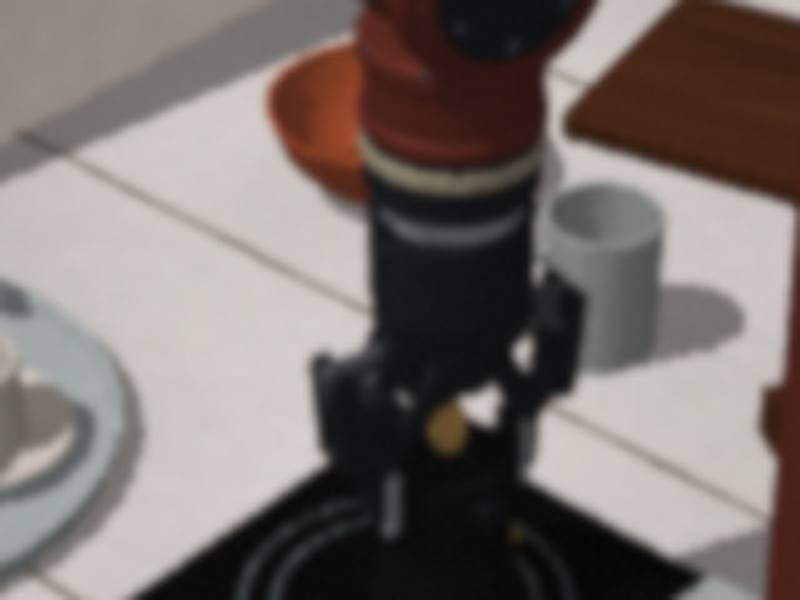

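The grip closed at 66 mm, the expected chamber width, and presses the pot lightly down. Now I'll slide it.

jog_arm(targets=[[-0.2,[0.1,0.6,0],0],[-0.2,[0.3,1.4,0],0],[-0.2,[0.4,1.9,0],0],[-0.2,[0.5,2.1,0],0],[-0.2,[0.5,2.2,0],0],[-0.2,[0.5,2.2,0],0],[-0.2,[0.5,2.2,0],0],[-0.2,[0.5,2.2,0],0],[-0.2,[0.5,2.0,0],0],[-0.2,[0.5,1.9,0],0],[-0.2,[0.4,1.4,0],0],[-0.2,[0.2,0.9,0],0]])

```text
time_s: 5.62
tcp_pos: [0.5998, 0.1264, 0.1348]
eef_rot: [0.463, 3.104, -0.003]
ft_force: [-0.1, -7.8, 6.2]
width: 0.0662
grasp_force: 66.9
```

Run:
```python
from h import *; from rig import r
s=r.read_state();print(s["ft_force"],s["torque"],s["width"])
plan([.601,.126,.1335],2.844,1,s)
c=r.camera("side"); pickle.dump(c,open("pics/side3.pkl","wb")); crop(c,180,120,340,280,3.75,"pics/s3.png")
c=r.camera("top"); pickle.dump(c,open("pics/top3.pkl","wb"))
```

```text
[-0.12219322 -7.81936792  6.23270031] [-1.55672635  0.13361398  0.01996929] 0.06620556890384371
pos [0.5998 0.1264 0.1348] yaw 2.8453 tilt [ 0.002 -0.003 -1.   ] q [-0.004  0.153 -0.071  1.345 -0.003  0.292] t 5.625
[np.float64(-0.13), np.float64(-0.0), np.float64(0.13)] 0.08
```

View pics/s3.png

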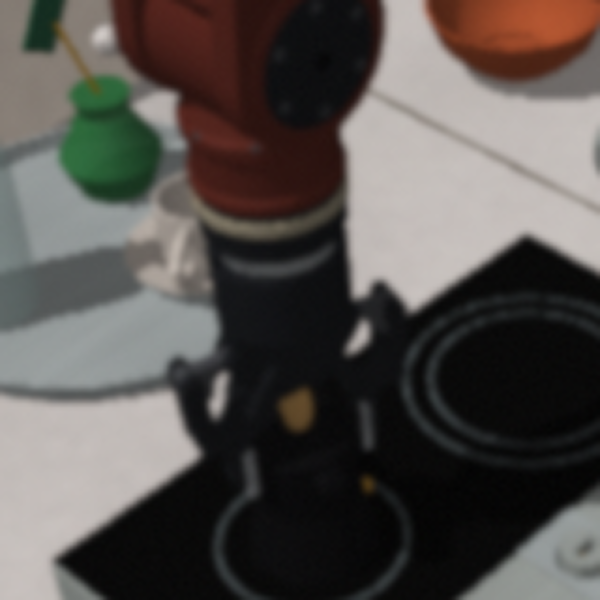

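The pot stands centred in the small ring, which spans crop (215–410, 540), upright and with its knob at (297,408). Now I'll release it and go up.

jog_arm(targets=[[0.6,[0,0,0],0],[1,[0,0,0],0],[1,[0,0,0],0],[1,[0,0,0],0],[1,[0,0,-1],0],[1,[0,0,-3],0],[1,[0,0,-4],0],[1,[0,0,-4],0]])

```text
time_s: 6.72
tcp_pos: [0.5987, 0.1269, 0.2553]
eef_rot: [0.463, 3.107, 0.0]
ft_force: [0.3, -0.2, 0.4]
width: 0.0855
grasp_force: 0.0
```

Run:
```python
from h import *; from rig import r
s=r.read_state()
c=r.camera("side"); pickle.dump(c,open("pics/side4.pkl","wb")); im=c["img"].astype(int)
k=(im[...,0]-im[...,2]>50); k[:200]=0;k[245:]=0;k[:,:245]=0;k[:,275:]=0
v,u=np.nonzero(k); print(len(u),u.mean(),v.mean(),onz(c,(u.mean(),v.mean()),.16),proj(c,[.6,.126,.16]))
x=r.camera("top"); pickle.dump(x,open("pics/top4.pkl","wb"))
a=np.hstack([cv2.resize(c["img"][170:310,195:335],(400,400),interpolation=3),cv2.resize(c["img"][110:250,400:540],(400,400),interpolation=3)])
cv2.imwrite("pics/s4.png",a[:,:,::-1])
# key yaw 1.04.. options
plan([.535,-.368,.26],0,1,s)
```

```text
53 258.2641509433962 227.52830188679246 [[0.60414472 0.12673576 0.16      ]] [[259.83883986 228.2162091 ]]
pos [0.5987 0.1269 0.2553] yaw 2.8458 tilt [ 0.001 -0.    -1.   ] q [-0.004  0.14   0.134  1.564 -0.     0.291] t 6.725
[np.float64(-8.33), np.float64(-49.2), np.float64(-0.47)] 163.05
```

View pics/s4.png

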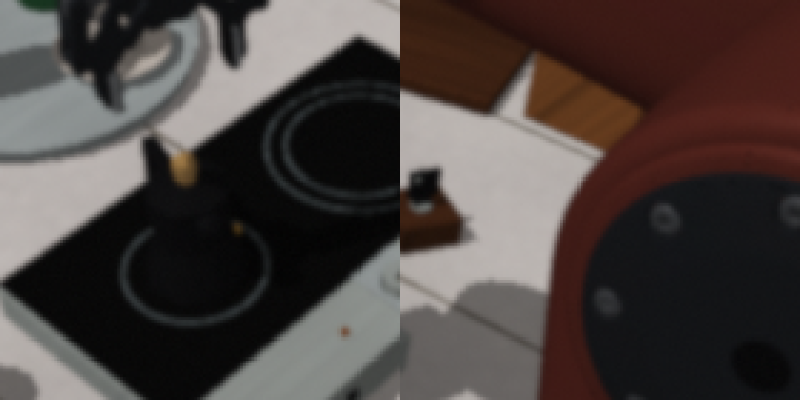

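The pot is upright inside the small ring. The side view now also shows the key, with its bow at about px (409,174). I'll triangulate it.

Run:
```python
from h import *
s=pickle.load(open("pics/side4.pkl","rb")); t=pickle.load(open("pics/top4.pkl","rb"))
def rest(c,x0,y0,x1,y1):
    return cv2.resize(c["img"][y0:y1,x0:x1],(400,400),interpolation=3)
a=np.hstack([rest(s,380,155,430,205),rest(t,475,212,525,262)]); cv2.imwrite("pics/k4.png",a[:,:,::-1])
P=np.array([.535,-.368])
for z in(.036,.059,.075): print(z,proj(s,np.r_[P,z]),proj(t,np.r_[P,z]))
```

```text
0.036 [[407.96422422 180.54249197]] [[500.73509407 236.20145418]]
0.059 [[408.96815071 173.91620564]] [[503.97814084 234.21557565]]
0.075 [[409.67982701 169.21358167]] [[506.30585237 232.78937906]]
```

View pics/k4.png

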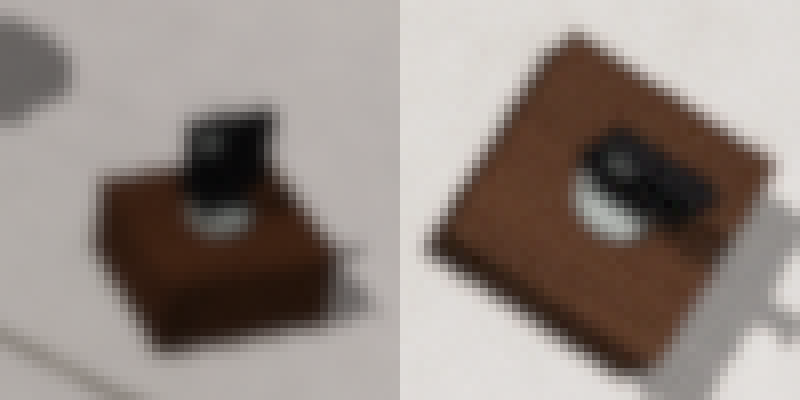

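Run:
```python
from h import *; from rig import r
t=pickle.load(open("pics/top4.pkl","rb"))
A=lambda pts:[(475+(a+.5)/8-.5,212+(b+.5)/8-.5) for a,b in pts]
P=onz(t,A([(175,36),(372,160),(246,345),(38,235)]),.032)
d=np.roll(P,-1,0)-P; print(np.linalg.norm(d,axis=1),P.mean(0)); y=np.arctan2(d[:,1],d[:,0])+np.array([0,1,2,3])*np.pi/2; print((y+2*np.pi)%(2*np.pi)-np.pi)
B=onz(t,A([(220,130),(318,188)]),.075); print(np.arctan2(*(B[1]-B[0])[[1,0]]),B)
plan([.535,-.368,.2],0,1,r.read_state())
```

```text
[0.06048753 0.06048246 0.06070446 0.06527074] [ 0.53666574 -0.36894261  0.032     ]
[1.00763248 0.94136305 1.08672663 0.94581423]
-2.1046959355279315 [[ 0.54504218 -0.35972716  0.075     ]
 [ 0.53054935 -0.38424277  0.075     ]]
pos [0.6007 0.1269 0.2595] yaw 2.8458 tilt [ 0.008 -0.    -1.   ] q [-0.004  0.138  0.139  1.564 -0.     0.291] t 6.825
[np.float64(-8.14), np.float64(-49.26), np.float64(5.95)] 163.05
```

Run:
```python
from h import *; from rig import r
plan([.535,-.368,.18],0,12,r.read_state(),1.307)
```

```text
pos [0.6007 0.1269 0.2595] yaw 2.8458 tilt [ 0.008 -0.    -1.   ] q [-0.004  0.138  0.139  1.564 -0.     0.291] t 6.825
[np.float64(-0.68), np.float64(-4.11), np.float64(0.66)] -6.24
[np.float64(-0.23), np.float64(-4.15), np.float64(0.66)] -6.24
[np.float64(0.22), np.float64(-4.15), np.float64(0.66)] -6.24
[np.float64(0.67), np.float64(-4.11), np.float64(0.66)] -6.24
[np.float64(1.12), np.float64(-4.01), np.float64(0.66)] -6.24
[np.float64(1.55), np.float64(-3.86), np.float64(0.66)] -6.24
[np.float64(1.96), np.float64(-3.67), np.float64(0.66)] -6.24
[np.float64(2.34), np.float64(-3.44), np.float64(0.66)] -6.24
[np.float64(2.7), np.float64(-3.16), np.float64(0.66)] -6.24
[np.float64(3.03), np.float64(-2.85), np.float64(0.66)] -6.24
[np.float64(3.32), np.float64(-2.5), np.float64(0.66)] -6.24
[np.float64(3.58), np.float64(-2.13), np.float64(0.66)] -6.24
```

jog_arm(targets=[[0.2,[-0.7,-4.1,0],-6.2],[0.2,[-0.2,-4.1,0],-6.2],[0.2,[0.2,-4.1,0],-6.2],[0.2,[0.7,-4.1,0],-6.2],[0.2,[1.1,-4.0,0.5],-6.2],[0.2,[1.5,-3.9,1],-6.2],[0.2,[2.0,-3.7,1],-6.2],[0.2,[2.3,-3.4,1.2],-6.2],[0.2,[2.7,-3.2,1.2],-6.2],[0.2,[3.0,-2.8,1.2],-6.2],[0.2,[3.3,-2.5,1.2],-6.2],[0.2,[3.6,-2.1,1.2],-6.2]])

```text
time_s: 8.32
tcp_pos: [0.5315, -0.3674, 0.1679]
eef_rot: [-1.515, 2.752, -0.0]
ft_force: [0.7, -0.4, 0.4]
width: 0.0513
grasp_force: 0.0
```

jog_arm(targets=[[0.2,[0,0,0],0],[0.2,[0,0,0],0],[0.2,[0,0,0],0]])

```text
time_s: 8.7
tcp_pos: [0.5323, -0.3653, 0.1689]
eef_rot: [-1.51, 2.754, -0.001]
ft_force: [0.7, 0.0, 0.2]
width: 0.0508
grasp_force: 0.0
```

Run:
```python
from h import *; from rig import r
plan([.5355,-.3685,.0675],1.01-np.pi,6,r.read_state())
for n in("top","side"):
    c=r.camera(n); pickle.dump(c,open(f"pics/{n}5.pkl","wb"))
    if n=="side": a=cv2.resize(c["img"][90:210,350:470],(400,400),interpolation=3)
    else: b=cv2.resize(c["img"][170:290,440:560],(400,400),interpolation=3)
cv2.imwrite("pics/k5.png",np.hstack([a,b])[:,:,::-1])
```

```text
pos [ 0.5323 -0.3653  0.1689] yaw -2.1384 tilt [ 0.001 -0.    -1.   ] q [-0.804  0.243  0.092  1.42   0.    -1.807] t 8.7
[np.float64(0.02), np.float64(-0.07), np.float64(1.69)] -0.06
[np.float64(0.02), np.float64(-0.07), np.float64(1.69)] -0.06
[np.float64(0.02), np.float64(-0.07), np.float64(1.69)] -0.06
[np.float64(0.02), np.float64(-0.07), np.float64(1.69)] -0.06
[np.float64(0.02), np.float64(-0.07), np.float64(1.69)] -0.06
[np.float64(0.02), np.float64(-0.07), np.float64(1.69)] -0.06
```

View pics/k5.png

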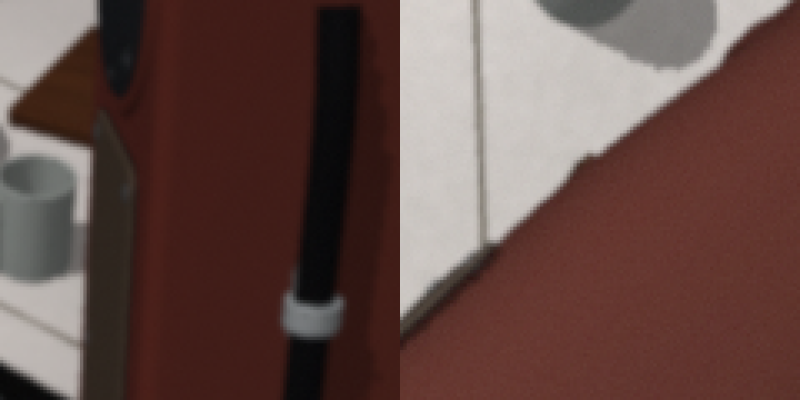

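Both views are blocked by the arm, so I'll go by the measured position and check the width and force on closing.

jog_arm(targets=[[0.2,[0.1,-0.4,1.5],0],[0.2,[0,0,2.2],0],[0.2,[0,0,2.2],0],[0.2,[0,0,1.8],0],[0.2,[0,0,1.4],0],[0.2,[0,0,1],0],[0.2,[0,0,0],0],[0.2,[0,0,0],0]])

```text
time_s: 9.8
tcp_pos: [0.535, -0.3695, 0.0681]
eef_rot: [-1.51, 2.755, -0.002]
ft_force: [-0.2, 0.2, 0.5]
width: 0.0511
grasp_force: 0.0
```

jog_arm(targets=[[-0.3,[0,0,0],0],[-0.7,[0,0,0],0],[-1,[0,0,0],0],[-1,[0,0,0],0],[-1,[0,0,0],0],[-1,[0,0,0],0]])

```text
time_s: 10.55
tcp_pos: [0.5361, -0.3702, 0.0682]
eef_rot: [-1.509, 2.753, -0.006]
ft_force: [5.0, -2.8, -1.6]
width: 0.0072
grasp_force: 60.0
```

Run:
```python
from h import *; from rig import r
s=r.read_state();print(s["torque"]); plan([.5355,-.3685,.2],1.01-np.pi,1,s)
```

```text
[-0.69941584 -1.26855957 -0.06885963]
pos [ 0.5361 -0.3702  0.0682] yaw -2.1389 tilt [ 0.003 -0.002 -1.   ] q [-8.050e-01  3.030e-01 -2.200e-02  1.242e+00  1.000e-03 -1.808e+00] t 10.55
[np.float64(-0.12), np.float64(0.14), np.float64(-13.18)] -0.42
```

jog_arm(targets=[[-1,[0,-0.2,0],0],[-1,[0,0,0],0]])

```text
time_s: 10.8
tcp_pos: [0.5365, -0.3705, 0.0677]
eef_rot: [-1.51, 2.755, -0.001]
ft_force: [1.2, -0.8, 3.2]
width: 0.0072
grasp_force: 60.8
```

jog_arm(targets=[[-1,[0,0,-1],0],[-1,[0,0,-1.5],0],[-1,[0,0,-2],0],[-1,[0,0,-2.5],0],[-1,[0,0,-2.5],0],[-1,[0,0,-2.5],0],[-1,[0,0,-1],0],[-1,[0,0,0],0]])

```text
time_s: 11.8
tcp_pos: [0.5366, -0.3705, 0.1983]
eef_rot: [-1.51, 2.755, -0.002]
ft_force: [0.2, 0.4, -1.1]
width: 0.0071
grasp_force: 60.5
```

Run:
```python
from h import *; from rig import r
plan([.4632,.0274,.2],0,13,r.read_state(),(-np.pi/2-.0085)-(-2.139))
```

```text
pos [ 0.5366 -0.3705  0.1983] yaw -2.139 tilt [ 0.001 -0.001 -1.   ] q [-0.804  0.259  0.164  1.474 -0.    -1.807] t 11.8
[np.float64(-2.28), np.float64(2.12), np.float64(-0.01)] -2.47
[np.float64(-2.37), np.float64(2.02), np.float64(-0.01)] -2.47
[np.float64(-2.45), np.float64(1.92), np.float64(-0.01)] -2.47
[np.float64(-2.53), np.float64(1.81), np.float64(-0.01)] -2.47
[np.float64(-2.61), np.float64(1.7), np.float64(-0.01)] -2.47
[np.float64(-2.68), np.float64(1.59), np.float64(-0.01)] -2.47
[np.float64(-2.74), np.float64(1.47), np.float64(-0.01)] -2.47
[np.float64(-2.8), np.float64(1.35), np.float64(-0.01)] -2.47
[np.float64(-2.86), np.float64(1.23), np.float64(-0.01)] -2.47
[np.float64(-2.91), np.float64(1.11), np.float64(-0.01)] -2.47
[np.float64(-2.95), np.float64(0.98), np.float64(-0.01)] -2.47
[np.float64(-2.99), np.float64(0.85), np.float64(-0.01)] -2.47
[np.float64(-3.03), np.float64(0.72), np.float64(-0.01)] -2.47
```

jog_arm(targets=[[-1,[-2.3,2.1,0],-2.5],[-1,[-2.4,2.0,0],-2.5],[-1,[-2.5,1.9,0],-2.5],[-1,[-2.5,1.8,0],-2.5],[-1,[-2.6,1.7,0],-2.5],[-1,[-2.7,1.6,0],-2.5],[-1,[-2.7,1.5,0],-2.5],[-1,[-2.8,1.3,0],-2.5],[-1,[-2.9,1.2,0],-2.5],[-1,[-2.9,1.1,0],-2.5],[-1,[-3.0,1.0,0],-2.5],[-1,[-3.0,0.9,0],-2.5]])

```text
time_s: 13.3
tcp_pos: [0.4674, -0.0013, 0.1961]
eef_rot: [2.172, -2.268, -0.002]
ft_force: [-0.1, -0.2, -0.2]
width: 0.007
grasp_force: 60.5
```

jog_arm(targets=[[-1,[-3.0,0.7,1],-2.1],[-1,[0,0,2.5],0],[-1,[0,0,2.5],0],[-1,[0,0,0],0],[-1,[0,0,0],0],[-1,[0,0,0],0]])

```text
time_s: 14.05
tcp_pos: [0.4632, 0.0277, 0.1383]
eef_rot: [-2.212, 2.23, -0.002]
ft_force: [-0.1, -0.4, -0.4]
width: 0.007
grasp_force: 60.5
```

Run:
```python
from h import *; from rig import r
s=r.read_state();print(s["width"]);plan([.4632,.0274,.125],-np.pi/2-.0085,1,s)
for n in("top","side"):
    c=r.camera(n); pickle.dump(c,open(f"pics/{n}6.pkl","wb"))
    for z in(.06,.066,.09,.105,.125): print(n,z,proj(c,np.r_[s["tcp_pos"][:2],z]).round(1))
    if n=="side": a=cv2.resize(c["img"][215:295,300:380],(400,400),interpolation=3)
    else: b=cv2.resize(c["img"][220:300,270:350],(400,400),interpolation=3)
cv2.imwrite("pics/k6.png",np.hstack([a,b])[:,:,::-1])
```

```text
0.006987582338486116
pos [0.4632 0.0277 0.1383] yaw -1.5789 tilt [ 0.001 -0.    -1.   ] q [-0.223 -0.313 -0.508  1.375 -0.    -1.786] t 14.05
[np.float64(0.03), np.float64(0.0), np.float64(1.33)] 0.03
top 0.06 [[308.1 267.8]]
top 0.066 [[308.  267.4]]
top 0.09 [[307.6 265.9]]
top 0.105 [[307.3 264.9]]
top 0.125 [[306.9 263.6]]
side 0.06 [[337.  265.2]]
side 0.066 [[337.1 263.4]]
side 0.09 [[337.3 256.1]]
side 0.105 [[337.4 251.4]]
side 0.125 [[337.6 245. ]]
```

View pics/k6.png

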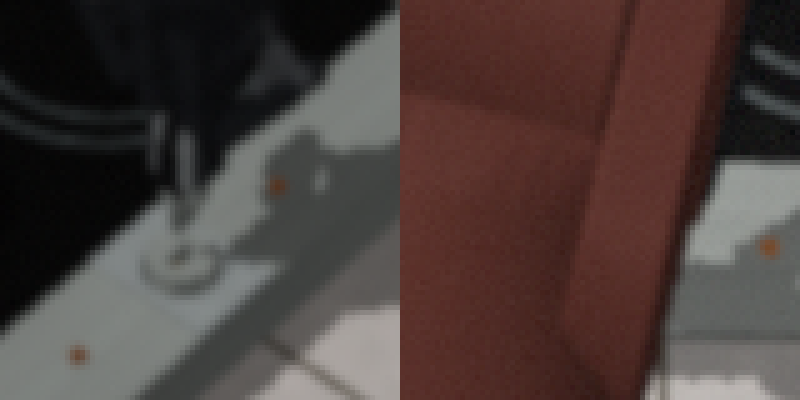

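The side crop shows the blade tip at about (180,228), directly above the keyway at (180,257). I'll lower it slowly by force feedback.

jog_arm(targets=[[-1,[0,0,0.6],0],[-1,[0,0,0.6],0],[-1,[0,0,0.5],0],[-1,[0,0,0.4],0],[-1,[0,0,0.3],0],[-1,[0,0,0],0]])

```text
time_s: 14.9
tcp_pos: [0.463, 0.0278, 0.1133]
eef_rot: [-2.212, 2.23, -0.001]
ft_force: [2.8, -0.0, -1.5]
width: 0.0072
grasp_force: 60.1
```

The blade tip is inside the mouth with only a small side load, so I'll ease that and push on.

jog_arm(targets=[[-1,[0,-0.1,0.2],0],[-1,[0,0,0.3],0],[-1,[0,0,0.3],0],[-1,[0,0,0],0]])

```text
time_s: 15.4
tcp_pos: [0.4638, 0.0278, 0.1051]
eef_rot: [-2.213, 2.23, -0.001]
ft_force: [3.1, -1.7, -1.2]
width: 0.0071
grasp_force: 60.2
```

jog_arm(targets=[[-1,[0,-0.1,0.3],0],[-1,[0,0,0.3],0],[-1,[0,0,0.2],0],[-1,[0,0,0],0]])

```text
time_s: 15.9
tcp_pos: [0.4644, 0.0278, 0.0969]
eef_rot: [2.212, -2.23, -0.001]
ft_force: [-0.4, -1.2, 0.1]
width: 0.0077
grasp_force: 60.7
```

jog_arm(targets=[[-1,[0,0,0.2],0],[-1,[0,0,0.2],0],[-1,[0,0,0],0]])

```text
time_s: 16.27
tcp_pos: [0.465, 0.0278, 0.0952]
eef_rot: [-2.213, 2.23, -0.002]
ft_force: [-7.1, -0.3, 22.1]
width: 0.0072
grasp_force: 64.5
```

jog_arm(targets=[[-1,[0,0.1,0.1],0],[-1,[0,0,0],0],[-1,[0,0,0],0]])

```text
time_s: 16.65
tcp_pos: [0.4649, 0.0278, 0.0952]
eef_rot: [-2.212, 2.229, -0.004]
ft_force: [-6.9, 1.2, 26.7]
width: 0.0072
grasp_force: 65.2
```

Run:
```python
from h import *; from rig import r
s=r.read_state();print(s["ft_force"],s["torque"],s["width"]);plan([.4632,.0274,.0955],-np.pi/2-.0085,1,s)
```

```text
[-6.94089029  1.17237029 26.73108599] [ 0.38731307  1.64832506 -0.01277504] 0.007169456562781051
pos [0.4649 0.0278 0.0952] yaw -1.5785 tilt [ 0.003 -0.001 -1.   ] q [-0.222 -0.288 -0.566  1.29   0.    -1.786] t 16.65
[np.float64(0.04), np.float64(0.17), np.float64(-0.03)] 0.05
```

The collar is home: 27 N of push gives no further travel, at the expected height. I'll ease the push and side load, then start the turn.

jog_arm(targets=[[-1,[0,0.15,-0.1],0],[-1,[0,0,0],5],[-1,[0,0,0],6],[-1,[0,0,0],6],[-1,[0,0,0],6],[-1,[0,0,0],6],[-1,[0,0,0],6],[-1,[0,0,0],0]])

```text
time_s: 17.65
tcp_pos: [0.4645, 0.0277, 0.0953]
eef_rot: [-1.436, 2.789, -0.004]
ft_force: [3.6, 0.6, 11.7]
width: 0.0068
grasp_force: 62.9
```

Run:
```python
from h import *; from rig import r
s=r.read_state();print(s["ft_force"],s["torque"],s["width"]);plan([.4632,.0274,.0955],-np.pi/2-.0085,1,s)
```

```text
[ 3.56852464  0.60043924 11.70402006] [ 0.25270562 -0.88577344  0.01021983] 0.006834182893856046
pos [0.4645 0.0277 0.0953] yaw -2.1908 tilt [ 0.006 -0.    -1.   ] q [-2.230e-01 -2.930e-01 -5.700e-01  1.288e+00  1.000e-03 -1.174e+00] t 17.65
[np.float64(0.11), np.float64(0.09), np.float64(-0.02)] -35.04
```

jog_arm(targets=[[-1,[0,0,0],6],[-1,[0,0,0],6],[-1,[0,0,0],6],[-1,[0,0,0],6],[-1,[0,0,0],6],[-1,[0,0,0],6],[-1,[0,0,0],6],[-1,[0,0,0],6],[-1,[0,0,0],5],[-1,[0,0,0],3],[-1,[0,0,0],0]])

```text
time_s: 19.02
tcp_pos: [0.4646, 0.0276, 0.0953]
eef_rot: [0.041, 3.136, -0.001]
ft_force: [3.8, 0.1, 10.5]
width: 0.0075
grasp_force: 62.9
```

Run:
```python
from h import *; from rig import r
s=r.read_state();print(s["ft_force"],s["torque"],s["width"],s["joint_torque"]);plan([.4632,.0274,.0955],-np.pi/2-.0085,1,s)
```

```text
[ 3.78355254  0.10689739 10.51224889] [ 0.13656887 -1.01721514  0.05912017] 0.007539365459842152 [-2.23549304e-02 -2.87441576e+01  4.09565413e+01  1.88901521e+00
 -3.98642840e-01  4.05375911e-01]
pos [0.4646 0.0276 0.0953] yaw 3.1157 tilt [ 0.006 -0.001 -1.   ] q [-2.230e-01 -2.930e-01 -5.700e-01  1.288e+00  1.000e-03 -1.970e-01] t 19.025
[np.float64(0.14), np.float64(-0.02), np.float64(-0.02)] -91.0
```

jog_arm(targets=[[-1,[0,0,0],3],[-1,[0,0,0],3],[-1,[0,0,0],2],[-1,[0,0,0],0]])

```text
time_s: 19.52
tcp_pos: [0.4646, 0.0276, 0.0953]
eef_rot: [0.259, 3.125, -0.0]
ft_force: [5.4, 0.2, 11.0]
width: 0.007
grasp_force: 62.9
```

Run:
```python
from h import *; from rig import r
s=r.read_state();print(s["ft_force"],s["torque"],s["width"],s["joint_torque"][5]);plan([.4632,.0274,.0955],-np.pi/2-.0085,1,s)
```

```text
[ 5.35053635  0.20642907 10.97834404] [ 0.09833368 -1.02567315  0.08182664] 0.00697305974758832 0.32598995603621006
pos [0.4646 0.0276 0.0953] yaw 2.9764 tilt [ 0.006 -0.001 -1.   ] q [-2.230e-01 -2.930e-01 -5.700e-01  1.288e+00  1.000e-03 -5.800e-02] t 19.525
[np.float64(0.14), np.float64(-0.04), np.float64(-0.02)] -98.98
```

jog_arm(targets=[[-1,[0,0,0],2],[-1,[0,0,0],2],[-1,[0,0,0],0],[-1,[0,0,0],0]])

```text
time_s: 20.02
tcp_pos: [0.4645, 0.0276, 0.0953]
eef_rot: [0.367, 3.115, -0.0]
ft_force: [3.0, -0.8, 12.2]
width: 0.0069
grasp_force: 63.0
```

Run:
```python
from h import *; from rig import r
s=r.read_state();print(s["ft_force"],s["torque"],s["width"],s["joint_torque"][5]);plan([.4632,.0274,.0955],-np.pi/2-.0085,1,s)
```

```text
[ 2.97116819 -0.84890769 12.23359619] [ 0.05350086 -0.78020439  0.31903881] 0.006941882712075506 0.3103723470121622
pos [0.4645 0.0276 0.0953] yaw 2.9073 tilt [ 0.005 -0.001 -1.   ] q [-2.230e-01 -2.930e-01 -5.700e-01  1.288e+00  1.000e-03  1.100e-02] t 20.025
[np.float64(0.12), np.float64(-0.05), np.float64(-0.02)] -102.94
```

The torque jumped from 0.08 to 0.32 Nm, so the cylinder is at its stop, and the collar is still pressed home with 12 N.

```bash
python3 -c "
from rig import r
print(r.sign_off())"
```

```text
the job is handed in; nothing more can be done
None
```

I handed the job in at about 20 s: the pot was slid into the small ring and released, and the key was pushed fully home and turned clockwise to its stop, where the gripper still holds it. I had no picture of the key seated, so that rests on force and height readings; I steered clear of the sugar jar, tumbler, jug and spoon but did not re-check them at the end.

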